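# Ready the round specimen for measuring

### The arm

A 6-joint arm with a two-finger parallel gripper is mounted at the origin on the work surface. World frame = base frame: x ahead of the robot, y to its left, z up, the work surface at z = 0. Lengths are in m, angles in rad, forces in N, time in s.
With the tool pointing down it reaches from about 0.35 to 0.85 m from the base axis. Payload 8.1 kg.
Tool frame: the origin (TCP) lies on the centre line of the jaws, within the pads' length; the fingertips stand 19 mm ahead of it and the grasp point (between the pads) is the TCP (robot.tips_ahead is the distance from the TCP to the fingertips, in m); y points along the fingers, z is the direction in which the jaws open and shut, and the axes are right-handed (so a half turn about y gives the same grasp; the last joint's range is limited). The gripper opens to 93 mm and grips with 3 to 60 N. Pads are 15 mm wide; open, the fingers measure 128 mm over their backs; the gripper's body (75 mm by 188 mm) begins 65 mm behind the grasp point.
Start: joints at [1.232, 0.13, 1.488, -0, 1.523, -0.085], TCP at [0.151, 0.581, 0.238] pointing down, gripper open.
Joint ranges: [-2.96, 2.96], [-0.89, 2.26], [0.02, 2.5], [-1.34, 4.48], [0, 2.73], [-2.66, 2.66]. Speed limits (rad/s): [2.39, 2.39, 2.79, 3.14, 3.14, 3.14].

### API

Orientations are given as a rotation vector (axis times angle).
In Python, from plant import robot, imaging, models gives the robot as it stands.
- The arm moves only by the tool carry_out, never from a script. Its argument "motion" is one flat list of numbers, 7 for each row, row after row: the shift along the tool's x, y, z in m, then the turn, a rotation vector about the tool's x, y, z in degrees, then the opening, from -1 (shut) to 1 (fully open). A call has exactly 5 rows; each row shifts and turns the pose as measured when the row begins, along the tool's axes as they then stand; what a row does not reach is not made up. A row lasts 1/10 s, in which the tool goes at most 50 mm and 8.59 degrees, less where a joint would pass 70% of its speed; a pose out of reach is approached as far as the arm can. A call is refused whole if a number of a shift passes 0.05 or a number of a turn 8.59, either way. A call with a gripper value outside its range is refused whole. The fingers move at their own pace and stop on an object; "squeeze" is the grip in N (left out, the last holds). Time passes only in rows, so rows that do not move let the fingers close, or fill a call up. It gives the time, the measured TCP pose, the force and the opening at its end, in the units of the state.
- robot.read_state(): the state, without advancing time (a new reading comes with each control period).
- imaging.read_camera(name): name is "side" or "top"; returns the picture (480x640x3 uint8, blue, green, red); there is no depth.
- imaging.camera_model(name): a dict with "K" (3x3 intrinsics, pixels), "position" and "orientation" of the camera in the world. Camera axes: x right, y down, z forward; pixel columns grow to the right and rows downward; lengths in m; the calibration is good to about 2 mm. A picture is of the moment at which its call begins. camera_model takes no time and is no camera call.
- robot.close_job(): hands the job in, once; it reports no verdict.
Trained networks look in the newest picture that a camera, given by its name, has taken for a name from the list of things; names that differ only in an ending like _2 or _b are one class to them, and where a whole thing is asked for, a point or a joint stands for the part that bears it (a point fixed in the world has none). Each returns a list of dicts, best first, with "confidence" (0 to 1); they miss things now and then, are a little off and sometimes report something else, mostly with a low value. They report only what shows in the picture. A call takes as long as a camera call. They do not tell look-alikes from the thing itself.
- models.outline_of(camera, thing): "pixels" (480x640 bool, what is visible of it) and "pixel" ([column, row] in pixels, amid what is visible of it).
The state is a dict: "t": time; "q": joint angles; "dq": joint speeds; "joint_torque": joint torques, N m; "tool_pos": TCP position; "orientation": TCP orientation; "force": force on the tool from outside, world axes, zero at the start; "wrist_torque": the same for the moment, N m; "opening": finger opening in m.
Only numpy, scipy, OpenCV 4.12 (cv2) and the standard library are available. Lean on these libraries where they do the work, as an engineer would, in place of code of your own. Each camera call takes 0.05 s, during which the arm holds its last target.

### The job

Get the round steel specimen ready for measuring, only pushing with the fingertips and gripping nothing: from outside, push the tray in which the round specimen lies fully shut, then push the measuring head on top of the cabinet sideways until it stands against the end stop over that same tray's bay. Leave the tray with the square block open as it is, leave both specimens lying in their trays without reaching in over a tray's front, and do not disturb the other things on the desk.

Things in the scene. Friction and masses are not known exactly. Their poses are not given: they have to be found in the camera images.
- cabinet: grey steel cabinet fixed to the desk, 180 (x) by 250 (y) by 85 mm high; origin at the centre of its underside, x points into it from its front, y to its left as seen from the robot; front face at x = -90 mm. Two trays side by side slide out of the front: left bay centred at y = +58, right bay at y = -58 mm. On top two 5 mm high rails along y carry the measuring head, a 16 mm high stop block at each end
- tray_left (a joint): opening of the left tray in m: 0 fully shut (front plate against the cabinet), grows as it comes out towards the robot, at most 0.10; starts about 0.05 to 0.08. About 2 N of friction, stays where it is left. The tray is an open aluminium tray with a black floor, 150 mm long and 96 mm wide, inner floor 20 mm above the desk
- tray_left_front (a point): centre of the outer face of the left tray's plain white front plate, which faces the robot; the plate is 108 wide (y), 70 high and 12 mm thick, from 13 to 83 mm above the desk; this point is 48 mm above the desk; axes as the cabinet's (x points into the cabinet, the shutting direction)
- tray_right (a joint): opening of the right tray in m, exactly as for the left one
- tray_right_front (a point): the same point of the right tray's front plate, same size and axes
- head (a joint): position of the measuring head along the cabinet's y in m: 0 midway, +0.055 against the left end stop (over the left bay), -0.055 against the right end stop (over the right bay); starts near the middle. About 3 N of friction, stays where it is left
- head_mid (a point): centre of the measuring head, a dark steel block on the cabinet's rails, 96 (x) by 100 (y) by 40 mm high, too wide to grip, with a flat 3 mm bright disc on top; block's underside 90 mm and upper face 131 mm above the desk; axes as the cabinet's; its left and right faces are at y = +50 and -50 mm from this point
- round: the round steel specimen; origin at the centre of its underside, 20 mm above the desk; an upright cylinder 32 mm across and 28 mm high, loose in one of the two trays, in front of the cabinet's face
- block: the square steel specimen; origin at the centre of its underside; a block of 28 mm a side, loose in the other tray
- bottle_centre (a point): centre of an amber bottle with a white cap, 48 mm across and 140 mm high, standing beside the cabinet; not to be disturbed
- meter_centre (a point): centre of an orange hand-held meter lying flat, 130 by 80 by 30 mm, beside the cabinet; not to be disturbed
- ring_centre (a point): centre of a steel ring gauge lying flat, 60 mm across outside, 36 mm inside, 22 mm high, beside the cabinet; not to be disturbed
Not all that is in view belongs to the job. Leave any blue or pink look-alike of the block alone. Leave any black or green look-alike of the round alone.

How it is judged:
On the way, in this order (a step that is already met when the one before it is completed fails the run):
1. the tray with the round specimen is fully shut, the specimen in it (((y of round in the frame of cabinet above 0.02 m and (value of joint tray_left below 0.003 m and x of round in the frame of tray_left_front between 0.02 and 0.165 m and y of round in the frame of tray_left_front between -0.05 and 0.05 m)) or (y of round in the frame of cabinet below -0.02 m and (value of joint tray_right below 0.003 m and x of round in the frame of tray_right_front between 0.02 and 0.165 m and y of round in the frame of tray_right_front between -0.05 and 0.05 m)))), for 0.2 s.
2. the measuring head is against the end stop over that same bay (((y of round in the frame of cabinet above 0.02 m and value of joint head above 0.052 m) or (y of round in the frame of cabinet below -0.02 m and value of joint head below -0.052 m))), for 0.2 s.
At the end, for the whole second after the job is handed in: The tray holding the round specimen is shut to within 3 mm with the specimen still in it; the head is within 3 mm of the end stop over that bay; the other tray is within 10 mm of where it started; both specimens lie on their tray floors; bystanders moved less than 15 mm; all at rest (((y of round in the frame of cabinet above 0.02 m and (value of joint tray_left below 0.003 m and x of round in the frame of tray_left_front between 0.02 and 0.165 m and y of round in the frame of tray_left_front between -0.05 and 0.05 m) and distance of tray_right_front from where it was at the start of the episode below 0.01 m and value of joint head above 0.052 m) or (y of round in the frame of cabinet below -0.02 m and (value of joint tray_right below 0.003 m and x of round in the frame of tray_right_front between 0.02 and 0.165 m and y of round in the frame of tray_right_front between -0.05 and 0.05 m) and distance of tray_left_front from where it was at the start of the episode below 0.01 m and value of joint head below -0.052 m)) and velocity of joint tray_left between -0.003 and 0.003 m/s and velocity of joint tray_right between -0.003 and 0.003 m/s and velocity of joint head between -0.003 and 0.003 m/s and height (world z) of each of round, block below 0.031 m and distance of each of bottle_centre, meter_centre, ring_centre from where it was at the start of the episode below 0.015 m); the robot touches nothing.
It fails at once if the tray with the square block is moved by more than 10 mm ((y of round in the frame of cabinet above 0.02 m and distance of tray_right_front from where it was at the start of the episode above 0.01 m) or (y of round in the frame of cabinet below -0.02 m and distance of tray_left_front from where it was at the start of the episode above 0.01 m)).
It fails at once if a specimen is lifted off its tray floor (height (world z) of any of round, block above 0.031 m).
It fails at once if the fingers touch a specimen (contact force between the fingers and round above 0.3 N or contact force between the fingers and block above 0.3 N).
It fails at once if the fingers reach in over a tray's front plate to take hold of it ((contact force between the fingers and cabinet above 0.5 N and x of the grasp point in the frame of tray_left_front above 0.002 m and z of the grasp point in the frame of tray_left_front below 0.05 m and y of the grasp point in the frame of tray_left_front between -0.055 and 0.055 m) or (contact force between the fingers and cabinet above 0.5 N and x of the grasp point in the frame of tray_right_front above 0.002 m and z of the grasp point in the frame of tray_right_front below 0.05 m and y of the grasp point in the frame of tray_right_front between -0.055 and 0.055 m)).
It fails at once if the bottle, the meter or the ring gauge is moved by more than 15 mm (distance of any of bottle_centre, meter_centre, ring_centre from where it was at the start of the episode above 0.015 m).
It also fails if it takes over 48 s, if anything falls off the work surface, if the arm or the gripper's body presses on something with over 40 N, if the wrist force passes 120 N, or if a joint passes its speed limit or range.

## Working session

There is one attempt and no reset: what is moved stays moved. The work goes in short steps, Python scripts to look and compute and a tool call to move; the robot and the scene stay as the last step left them, time stands still between calls to the robot, and variables do not carry over. Pictures are saved under pics/ and viewed, and the job is handed in when it is done.

Besides the shell and the picture viewer there is one more tool, called after "Emit:" as name(argument=value, ...) on one line, values as JSON. carry_out: Moves the arm, as the interface text tells. Its arguments: {"type":"object","properties":{"motion":{"type":"array","items":{"type":"number"}},"squeeze":{"type":"number"}},"required":["motion"]}

```bash
mkdir -p pics; ls
python3 - <<'E'
from plant import robot, imaging, models
import cv2,numpy as np
for c in("side","top"):
    im=imaging.read_camera(c); cv2.imwrite(f"pics/{c}0.png",im)
    m=imaging.camera_model(c); print(c,m)
print(robot.read_state())
E
```

```text
pics
side {'K': array([[487.70307222,   0.        , 323.82760828],
       [  0.        , 487.70307222, 242.66922738],
       [  0.        ,   0.        ,   1.        ]]), 'position': array([ 0.5301502 , -0.54687007,  0.67446797]), 'orientation': array([-2.38206407,  0.0605541 , -0.01413494])}
top {'K': array([[452.02283807,   0.        , 316.95373464],
       [  0.        , 452.02283807, 234.39824677],
       [  0.        ,   0.        ,   1.        ]]), 'position': array([0.42045953, 0.02557814, 0.87051224]), 'orientation': array([-2.14622678,  2.11819689, -0.17291346])}
{'t': 0.1, 'q': array([ 1.23162429e+00,  1.31106984e-01,  1.48915315e+00, -4.58596722e-05,
        1.52300038e+00, -8.54095372e-02]), 'dq': array([-5.28937816e-04, -1.08734783e-03, -3.60169801e-03,  6.36003169e-05,
       -7.75322976e-04, -1.98449868e-03]), 'joint_torque': array([ 1.23165246e-03, -5.61339068e+01, -4.93095839e+01,  7.69893522e-02,
        2.92092370e-02, -9.82862559e-06]), 'tool_pos': array([0.15046872, 0.58033197, 0.23668904]), 'orientation': array([-1.56324293,  0.19949243, -0.19900959]), 'force': array([-0.2466269 , -0.42237958,  0.41843659]), 'wrist_torque': array([-0.01931315, -0.00914126, -0.00392064]), 'opening': 0.09323825381971033}
```

View pics/side0.png

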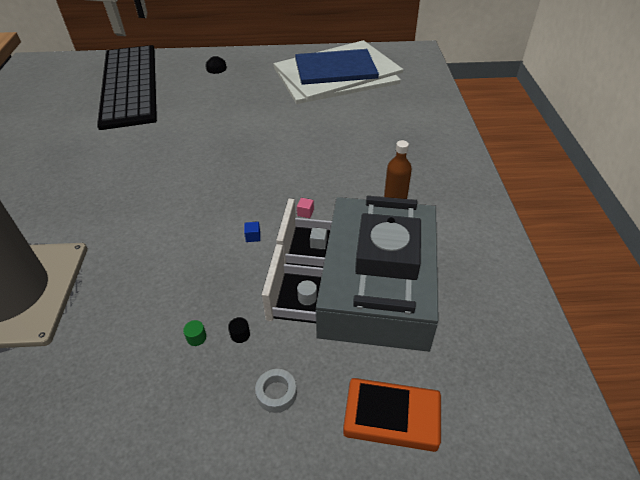

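View pics/top0.png

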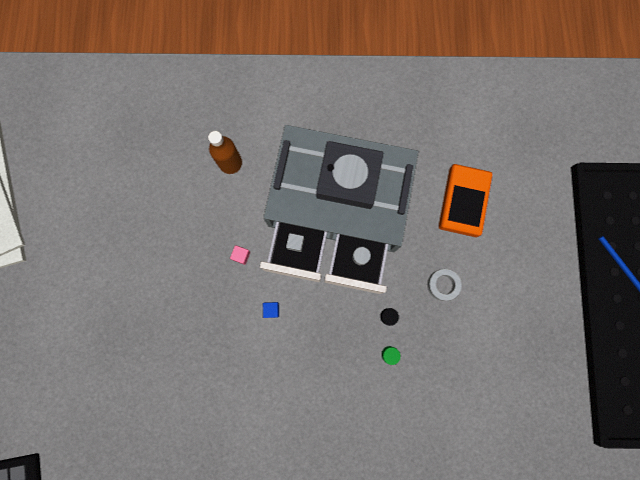

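Both pictures show the round specimen in the right tray: it is at (362,256) in the top view and (306,292) in the side view. The block is in the left tray at (295,242) in the top view. Next I'll fit the cabinet pose.

```bash
cat > h.py <<'E'
from plant import robot, imaging, models
import cv2,numpy as np
from scipy.spatial.transform import Rotation as R
from scipy.optimize import least_squares
M={c:imaging.camera_model(c) for c in("side","top")}
def proj(c,P):
    m=M[c];Rm=R.from_rotvec(m["orientation"]).as_matrix()
    p=(np.atleast_2d(P)-m["position"])@Rm@m["K"].T
    return p[:,:2]/p[:,2:]
def plane(c,uv,z):
    m=M[c];Rm=R.from_rotvec(m["orientation"]).as_matrix()
    uv=np.atleast_2d(uv);r=np.c_[uv,np.ones(len(uv))]@np.linalg.inv(m["K"]).T@Rm.T
    return m["position"]+r*((z-m["position"][2])/r[:,2])[:,None]
def c2w(pose,P):
    x,y,a=pose;P=np.atleast_2d(P);return np.c_[x+np.cos(a)*P[:,0]-np.sin(a)*P[:,1],y+np.sin(a)*P[:,0]+np.cos(a)*P[:,1],P[:,2]]
E
python3 - <<'E'
from h import *
p=plane("top",[(286,126),(419,150),(401,247),(265,218)],.085);print(p.round(4))
ct=p[:,:2].mean(0);v=p[0]-p[1];
# side corners top: (334,198) front-left,(437,204) back-left,(432,345 bottom)...
for c in M:
    for n in("tray_left","tray_right","head","round","block"):
        o=models.outline_of(c,n)
        print(c,n,[(round(d["confidence"],2),np.round(d["pixel"]),int(d["pixels"].sum())) for d in o[:3]])
# fit cabinet + joints
import itertools
obs=[("top",(286,126),[.09,.125,.085]),("top",(419,150),[.09,-.125,.085]),("top",(401,247),[-.09,-.125,.085]),("top",(265,218),[-.09,.125,.085]),
("side",(334,198),[-.09,.125,.085]),("side",(437,204),[.09,.125,.085])]
def f(s): return np.concatenate([proj(c,c2w(s,q))[0]-u for c,u,q in obs])
s=least_squares(f,[ct[0],ct[1],-.2]).x;print(s,f(s).round(1))
def wc(P):
    d=P[:,:2]-s[:2];a=s[2];return np.c_[np.cos(a)*d[:,0]+np.sin(a)*d[:,1],-np.sin(a)*d[:,0]+np.cos(a)*d[:,1]]
print("head top corners",wc(plane("top",[(326,141),(384,152),(375,207),(317,196)],.131)).round(4))
print("plates outer top L,R",wc(plane("top",[(261,267),(319,279),(326,281),(386,291)],.083)).round(4))
im=imaging.read_camera("top");cv2.imwrite("pics/crop.png",cv2.resize(im[110:310,200:440],(720,600),interpolation=2))
E
```

```text
[[ 0.7537  0.0898  0.085 ]
 [ 0.7105 -0.1531  0.085 ]
 [ 0.532  -0.1173  0.085 ]
 [ 0.5809  0.1228  0.085 ]]
side tray_left [(0.97, array([296., 240.]), 2010)]
side tray_right [(0.58, array([284., 290.]), 2853), (0.16, array([365., 273.]), 21308)]
side head [(0.9, array([391., 248.]), 3887), (0.38, array([365., 274.]), 21659)]
side round [(0.95, array([195., 331.]), 445), (0.89, array([239., 328.]), 443), (0.75, array([309., 291.]), 403)]
side block [(0.79, array([306., 207.]), 287), (0.79, array([253., 232.]), 309), (0.63, array([317., 235.]), 332)]
top tray_left [(0.57, array([292., 256.]), 2417)]
top tray_right [(0.67, array([353., 267.]), 2427), (0.33, array([338., 201.]), 18461)]
top head [(0.88, array([350., 176.]), 3457)]
top round [(0.76, array([392., 355.]), 270), (0.64, array([362., 255.]), 260), (0.55, array([391., 315.]), 264)]
top block [(0.59, array([239., 256.]), 245), (0.53, array([294., 242.]), 215), (0.51, array([268., 313.]), 250)]
[ 0.64451681 -0.01429445 -0.18768019] [-1.  -1.3  0.4  0.5  1.7 -0.4 -1.4  0.8  1.5 -1.  -1.7  1.7]
head top corners [[ 0.0564  0.0422]
 [ 0.0567 -0.0589]
 [-0.0412 -0.0611]
 [-0.042   0.0379]]
plates outer top L,R [[-0.1744  0.1109]
 [-0.1746  0.0075]
 [-0.1756 -0.0051]
 [-0.1718 -0.1101]]
```

View pics/crop.png

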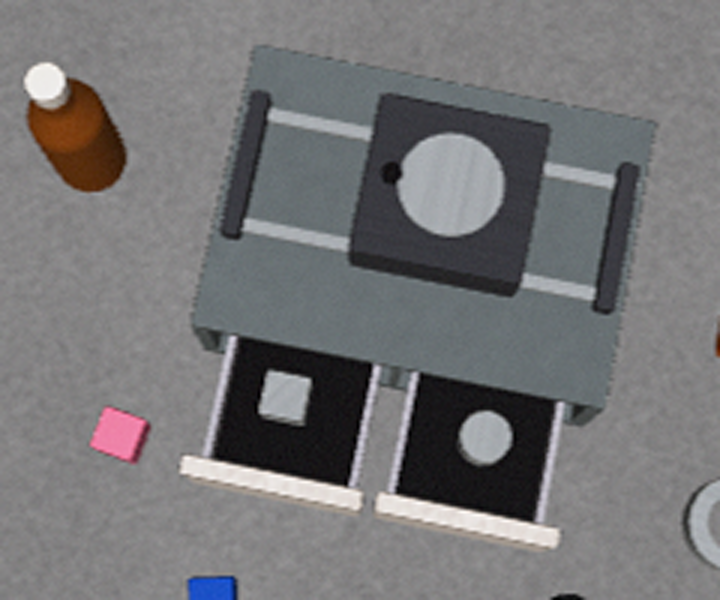

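```bash
cat >> h.py <<'E'
POSE=np.array([0.6445,-0.0143,-0.1877])
def Rt():
    a=POSE[2];x=np.array([np.cos(a),np.sin(a),0]);y=np.array([0,0,-1.]);return np.c_[x,y,np.cross(x,y)]
def go(cab):
    s=robot.read_state();Rn=R.from_rotvec(s["orientation"]).as_matrix()
    t=c2w(POSE,cab)[0]
    a=POSE[2];d=s["tool_pos"][:2]-POSE[:2]
    print("t",s["t"],"cab now",np.round([np.cos(a)*d[0]+np.sin(a)*d[1],-np.sin(a)*d[0]+np.cos(a)*d[1],s["tool_pos"][2]],4),"F",s["force"].round(1),"q",s["q"].round(2))
    print("shift tool",(Rn.T@(t-s["tool_pos"])).round(4),"turn deg",np.degrees(R.from_matrix(Rn.T@Rt()).as_rotvec()).round(2),"open",round(s["opening"],4))
E
python3 -c "
from h import *
go([-.224,-.058,.237])"
```

```text
t 0.65 cab now [-0.5962  0.4925  0.2377] F [ 0.4 -0.9  0.3] q [ 1.23  0.13  1.49 -0.    1.52 -0.09]
shift tool [ 0.4078  0.0007 -0.5247] turn deg [-0.   -3.79  0.  ] open 0.0934
```

Emit:
carry_out(motion=[0.02,0,-0.03,0,-3.8,0,-1,0.025,0,-0.035,0,0,0,-1,0.028,0,-0.036,0,0,0,-1,0.028,0,-0.036,0,0,0,-1,0.028,0,-0.036,0,0,0,-1], squeeze=10)

```text
t: 1.15
tool_pos: [0.2431, 0.3838, 0.2358]
orientation: [-1.567, 0.14, -0.138]
force: [2.1, -0.4, -0.1]
opening: 0.0575
```

Emit:
carry_out(motion=[0.028,0,-0.036,0,0,0,-1,0.028,0,-0.036,0,0,0,-1,0.028,0,-0.036,0,0,0,-1,0.028,0,-0.036,0,0,0,-1,0.028,0,-0.036,0,0,0,-1])

```text
t: 1.65
tool_pos: [0.3518, 0.1741, 0.2371]
orientation: [-1.564, 0.134, -0.14]
force: [0.7, 0.3, 0.2]
opening: 0.0179
```

```bash
python3 -c "
from h import *
go([-.224,-.058,.237])"
```

```text
t 1.65 cab now [-0.3227  0.1305  0.2371] F [0.7 0.3 0.2] q [ 0.33 -0.47  2.02  0.    1.58 -1.07]
shift tool [ 9.610e-02 -1.000e-04 -1.898e-01] turn deg [-0.17  0.78  0.21] open 0.0179
```

Emit:
carry_out(motion=[0.02,0,-0.038,0,0.8,0,-1,0.02,0,-0.038,0,0,0,-1,0.02,0,-0.038,0,0,0,-1,0.02,0,-0.038,0,0,0,-1,0.016,0,-0.038,0,0,0,-1])

```text
t: 2.15
tool_pos: [0.4133, -0.0398, 0.239]
orientation: [-1.562, 0.14, -0.157]
force: [0.2, -0.2, 0.9]
opening: 0.0004
```

```bash
python3 -c "
from h import *
go([-.214,-.058,.069])
cv2.imwrite('pics/t1.png',imaging.read_camera('top'))"
```

```text
t 2.15 cab now [-0.2224 -0.0682  0.239 ] F [ 0.2 -0.2  0.9] q [-0.22 -0.4   1.97  0.    1.56 -1.61]
shift tool [0.0066 0.1701 0.0095] turn deg [-0.25 -0.09  0.58] open 0.0004
```

View pics/t1.png

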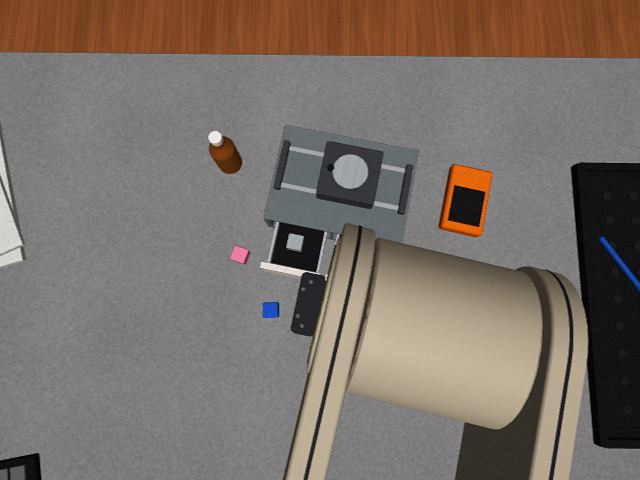

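Emit:
carry_out(motion=[0,0.035,0.005,0,0,0.6,-1,0,0.035,0.004,0,0,0,-1,0,0.035,0,0,0,0,-1,0,0.035,0,0,0,0,-1,0,0.025,0,0,0,0,-1])

```text
t: 2.7
tool_pos: [0.4215, -0.0411, 0.0751]
orientation: [-1.566, 0.148, -0.17]
force: [0.3, -0.3, 0.8]
opening: 0.0007
```

```bash
python3 -c "
from h import *
go([-.1095,-.058,.069])
cv2.imwrite('pics/t2.png',imaging.read_camera('side'))"
```

```text
t 2.7 cab now [-0.214  -0.068   0.0751] F [ 0.3 -0.3  0.8] q [-0.22 -0.23  2.15  0.    1.21 -1.59]
shift tool [0.1043 0.0076 0.0115] turn deg [ 0.   -0.84  0.81] open 0.0007
```

View pics/t2.png

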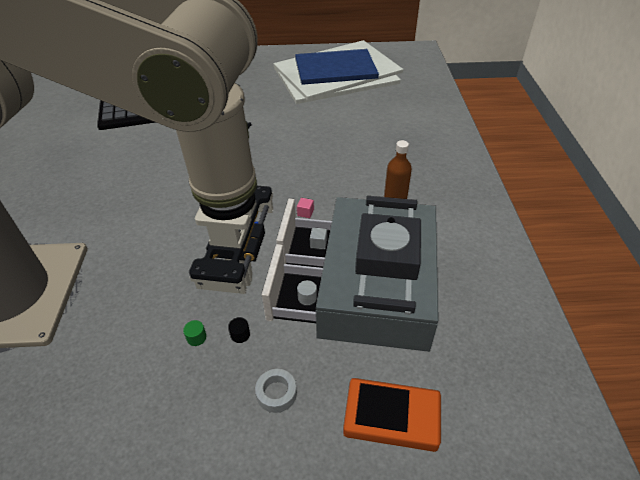

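The closed gripper stands outside the right tray's plate, at about (220,285) in the side view, with nothing touched. I'll start the push slowly.

Emit:
carry_out(motion=[0.006,0.003,0.005,0,-0.8,0.8,-1,0.006,0.002,0.005,0,0,0,-1,0.006,0,0,0,0,0,-1,0.006,0,0,0,0,0,-1,0.006,0,0,0,0,0,-1])

```text
t: 3.25
tool_pos: [0.4519, -0.0356, 0.0676]
orientation: [-1.565, 0.152, -0.143]
force: [-0.7, -0.1, -0.1]
opening: 0.0005
```

Emit:
carry_out(motion=[0.008,0,0,0,0,0,-1,0.008,0,0,0,0,0,-1,0.008,0,0,0,0,0,-1,0.008,0,0,0,0,0,-1,0.008,0,0,0,0,0,-1])

```text
t: 3.75
tool_pos: [0.494, -0.0437, 0.0678]
orientation: [-1.565, 0.153, -0.143]
force: [-2.3, 1.3, 1.5]
opening: 0.0008
```

```bash
python3 -c "
from h import *
go([-.1095,-.058,.069])"
```

```text
t 3.75 cab now [-0.1424 -0.057   0.0678] F [-2.3  1.3  1.5] q [-0.19  0.01  1.94  0.    1.2  -1.57]
shift tool [ 0.0328 -0.0014 -0.001 ] turn deg [-0.02 -0.05 -0.39] open 0.0008
```

Emit:
carry_out(motion=[0.007,0,0,0,0,0,-1,0.006,0,0,0,0,0,-1,0.006,0,0,0,0,0,-1,0.005,0,0,0,0,0,-1,0.004,0,0,0,0,0,-1])

```text
t: 4.25
tool_pos: [0.5249, -0.0497, 0.0678]
orientation: [-1.565, 0.153, -0.143]
force: [-2.5, 0.9, 0.8]
opening: 0.0005
```

Emit:
carry_out(motion=[0.002,0,0,0,0,0,-1,0.002,0,0,0,0,0,-1,0.002,0,0,0,0,0,-1,0.001,0,0,0,0,0,-1,0.001,0,0,0,0,0,-1])

```text
t: 4.75
tool_pos: [0.5247, -0.0496, 0.0679]
orientation: [-1.564, 0.169, -0.126]
force: [-7.4, 0.6, 5.9]
opening: 0.0006
```

```bash
python3 -c "
from h import *
go([-.1095,-.058,.069])
cv2.imwrite('pics/s3.png',imaging.read_camera('side')[150:400,200:520])"
```

```text
t 4.75 cab now [-0.1111 -0.0571  0.0679] F [-7.4  0.6  5.9] q [-0.19  0.11  1.83 -0.    1.23 -1.57]
shift tool [ 0.0016 -0.0012 -0.0009] turn deg [ 0.03 -0.01 -1.6 ] open 0.0006
```

View pics/s3.png

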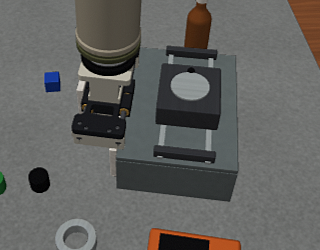

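The motion stopped at x ≈ -0.111 m, about where the shut plate should be, and the force rose. One more press, then I'll back off and look.

Emit:
carry_out(motion=[0.003,0,0,0,0,1.6,-1,0.003,0,0,0,0,0,-1,0.003,0,0,0,0,0,-1,0.003,0,0,0,0,0,-1,0.003,0,0,0,0,0,-1])

```text
t: 5.3
tool_pos: [0.5239, -0.0495, 0.0682]
orientation: [-1.558, 0.221, -0.072]
force: [-20.7, 4.2, 18.5]
opening: 0.0008
```

Emit:
carry_out(motion=[-0.01,0,0,0,0,0,-1,-0.02,0,0,0,0,0,-1,-0.025,0,0,0,0,0,-1,-0.025,-0.02,0,0,0,0,-1,0,-0.04,0,0,0,0,-1])

```text
t: 5.8
tool_pos: [0.4448, -0.0348, 0.1308]
orientation: [-1.557, 0.228, -0.065]
force: [0.5, -0.7, 0.3]
opening: 0.0006
```

Emit:
carry_out(motion=[0,-0.045,0,0,0,0,-1,0,-0.045,0,0,0,0,-1,0,-0.04,0,0,0,0,-1,0,0,0,0,0,0,-1,0,0,0,0,0,0,-1])

```text
t: 6.3
tool_pos: [0.4603, -0.0377, 0.271]
orientation: [-1.56, 0.217, -0.076]
force: [-0.2, 0.9, -0.6]
opening: 0.0007
```

```bash
python3 -c "
from h import *
go([0,.1,.26])
cv2.imwrite('pics/s4.png',cv2.resize(imaging.read_camera('side')[150:400,200:520],(768,600)))
cv2.imwrite('pics/t4.png',imaging.read_camera('top'))"
```

```text
t 6.3 cab now [-0.1766 -0.0574  0.271 ] F [-0.2  0.9 -0.6] q [-0.19 -0.17  1.73 -0.    1.67 -1.57]
shift tool [ 0.177  -0.0055  0.1573] turn deg [ 0.19  0.04 -5.16] open 0.0007
```

View pics/s4.png

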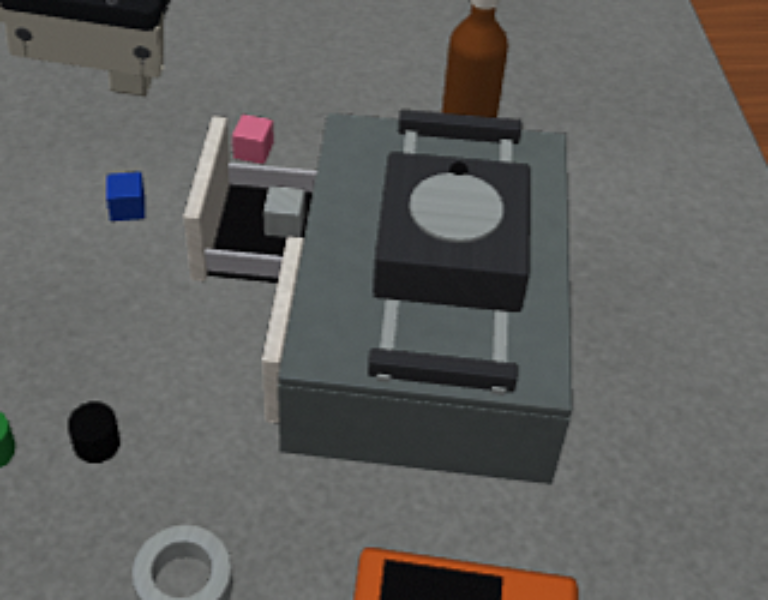

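View pics/t4.png

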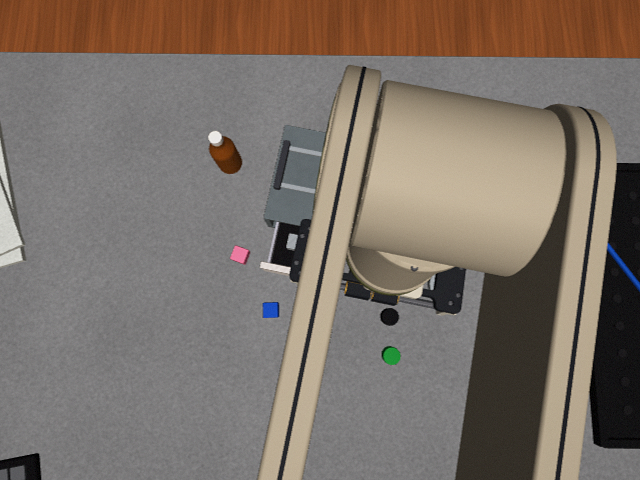

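The right tray is flush with the cabinet, its plate at about (285,330) in the crop, and the left tray has not moved. Next is the head: approach high, to its left side.

Emit:
carry_out(motion=[0.036,0,0.029,0,0,-5.2,-1,0.036,0,0.029,0,0,0,-1,0.036,0,0.029,0,0,0,-1,0.036,0,0.029,0,0,0,-1,0.036,0,0.029,0,0,0,-1])

```text
t: 6.9
tool_pos: [0.6633, 0.0719, 0.2562]
orientation: [-1.571, 0.158, -0.144]
force: [0.6, 0.3, 0.9]
opening: 0.0003
```

```bash
python3 -c "
from h import *
go([0.0065,.085,.128])"
```

```text
t 6.9 cab now [0.0024 0.0882 0.2562] F [0.6 0.3 0.9] q [ 0.03  0.32  1.24 -0.    1.59 -1.34]
shift tool [ 0.0052  0.1282 -0.0024] turn deg [ 0.37 -0.27 -0.48] open 0.0003
```

Emit:
carry_out(motion=[0.003,0.03,-0.002,0.3,0,-0.5,-1,0.001,0.03,0,0,0,0,-1,0,0.03,0,0,0,0,-1,0,0.026,0,0,0,0,-1,0,0.01,0,0,0,0,-1])

```text
t: 7.4
tool_pos: [0.6677, 0.0732, 0.1126]
orientation: [-1.568, 0.157, -0.138]
force: [0.6, 0.1, -0.1]
opening: 0.0003
```

```bash
python3 -c "
from h import *
go([0.0065,.010,.127])
cv2.imwrite('pics/s5.png',cv2.resize(imaging.read_camera('side')[100:350,240:560],(768,600)))"
```

```text
t 7.4 cab now [0.0064 0.0903 0.1126] F [ 0.6  0.1 -0.1] q [ 0.03  0.41  1.38 -0.    1.36 -1.35]
shift tool [-0.0001 -0.0141 -0.0803] turn deg [ 0.17 -0.01 -0.67] open 0.0003
```

View pics/s5.png

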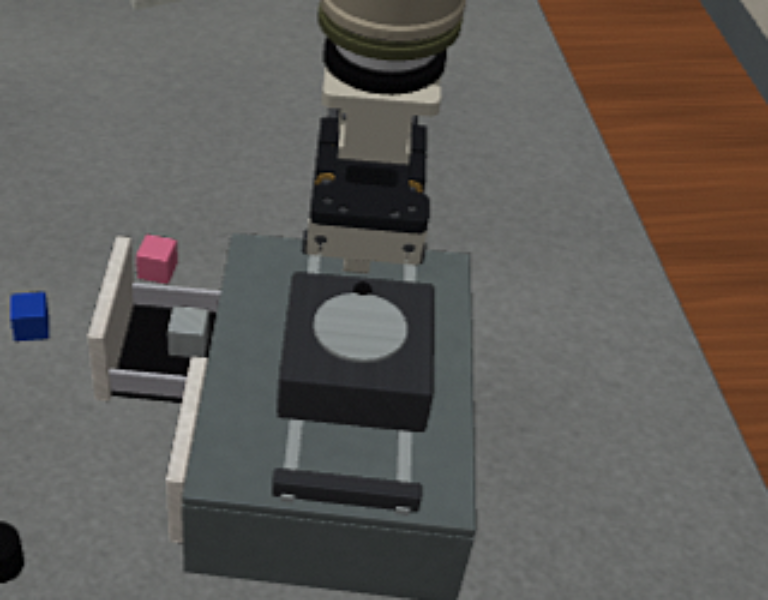

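Emit:
carry_out(motion=[0,-0.005,-0.008,0,0,-0.6,-1,0,-0.005,-0.008,0,0,0,-1,0,0,-0.008,0,0,0,-1,0,0,-0.008,0,0,0,-1,0,0,-0.008,0,0,0,-1])

```text
t: 7.95
tool_pos: [0.6608, 0.0316, 0.1272]
orientation: [-1.568, 0.145, -0.149]
force: [0.2, 3.1, -3.2]
opening: 0.0003
```

```bash
python3 -c "
from h import *
go([0.0065,.0125,.122])"
```

```text
t 7.95 cab now [0.0074 0.0482 0.1272] F [ 0.2  3.1 -3.2] q [-0.03  0.36  1.42 -0.    1.35 -1.41]
shift tool [-0.001   0.0053 -0.0356] turn deg [0.08 0.03 0.19] open 0.0003
```

Emit:
carry_out(motion=[0,0.001,-0.008,0,0,0,-1,0,0.001,-0.008,0,0,0,-1,0,0,-0.007,0,0,0,-1,0,0,-0.006,0,0,0,-1,0,0,-0.004,0,0,0,-1])

```text
t: 8.45
tool_pos: [0.6546, -0.0035, 0.1271]
orientation: [-1.566, 0.143, -0.151]
force: [-1.3, 3.6, 1.8]
opening: 0.0004
```

Emit:
carry_out(motion=[0,0,-0.003,0,0,0,-1,0,0,-0.003,0,0,0,-1,0,0,-0.003,0,0,0,-1,0,0,-0.002,0,0,0,-1,0,0,-0.002,0,0,0,-1])

```text
t: 8.95
tool_pos: [0.6544, -0.0035, 0.1274]
orientation: [-1.546, 0.135, -0.149]
force: [1.7, 10.1, 0.1]
opening: 0.0004
```

```bash
python3 -c "
from h import *
go([0.0065,.0125,.122])
cv2.imwrite('pics/s6.png',cv2.resize(imaging.read_camera('side')[100:350,240:560],(768,600)))"
```

```text
t 8.95 cab now [0.0078 0.0124 0.1274] F [ 1.7 10.1  0.1] q [-0.1   0.34  1.45  0.02  1.34 -1.49]
shift tool [-0.0013  0.0054 -0.    ] turn deg [-1.22  0.35  0.4 ] open 0.0004
```

View pics/s6.png

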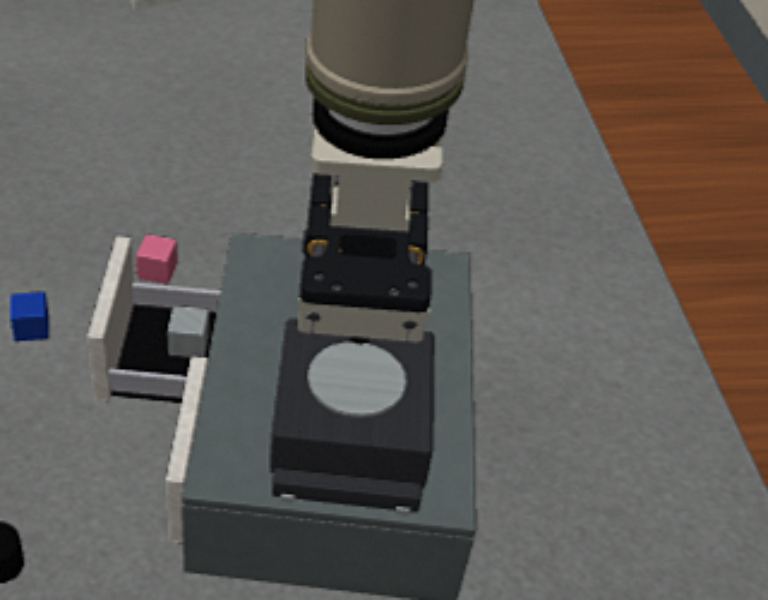

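The head is against the right stop: TCP at y = 0.0124 m, as predicted, with 10 N of resistance. Now I'll retreat away from the head, then up and off to the side.

Emit:
carry_out(motion=[0,0,0.008,0,0,0,-1,0,0,0.015,0,0,0,-1,0,-0.02,0.012,0,0,0,-1,0,-0.04,0,0,0,0,-1,0,-0.04,0,0,0,0,-1])

```text
t: 9.5
tool_pos: [0.6561, 0.0311, 0.2212]
orientation: [-1.55, 0.147, -0.139]
force: [0.7, -0.5, 0.3]
opening: 0.0008
```

Emit:
carry_out(motion=[0,-0.04,0,0,0,0,-1,-0.02,0,0.04,0,0,0,-1,-0.02,0,0.04,0,0,0,-1,-0.02,0,0.04,0,0,0,-1,-0.02,0,0.04,0,0,0,-1])

```text
t: 10.0
tool_pos: [0.6116, 0.2029, 0.275]
orientation: [-1.552, 0.142, -0.16]
force: [0.2, 0.4, -0.4]
opening: 0.0004
```

Emit:
carry_out(motion=[-0.02,0,0.04,0,0,0,-1,-0.02,0,0.04,0,0,0,-1,-0.02,0,0.03,0,0,0,-1,0,0,0,0,0,0,-1,0,0,0,0,0,0,-1])

```text
t: 10.5
tool_pos: [0.5692, 0.3352, 0.2766]
orientation: [-1.553, 0.134, -0.157]
force: [0.3, -1.2, -0.3]
opening: 0.0003
```

```bash
python3 -c "
from h import *
go([0.0065,.0125,.122])
im=imaging.read_camera('top');cv2.imwrite('pics/t7.png',im)
cv2.imwrite('pics/tc7.png',cv2.resize(im[110:310,200:440],(720,600),interpolation=2))
cv2.imwrite('pics/s7.png',imaging.read_camera('side'))"
```

```text
t 10.5 cab now [-0.1392  0.3293  0.2766] F [ 0.3 -1.2 -0.3] q [ 0.45  0.26  1.27  0.    1.59 -0.93]
shift tool [ 0.1431  0.1521 -0.3191] turn deg [-0.8   0.09  0.76] open 0.0003
```

View pics/tc7.png

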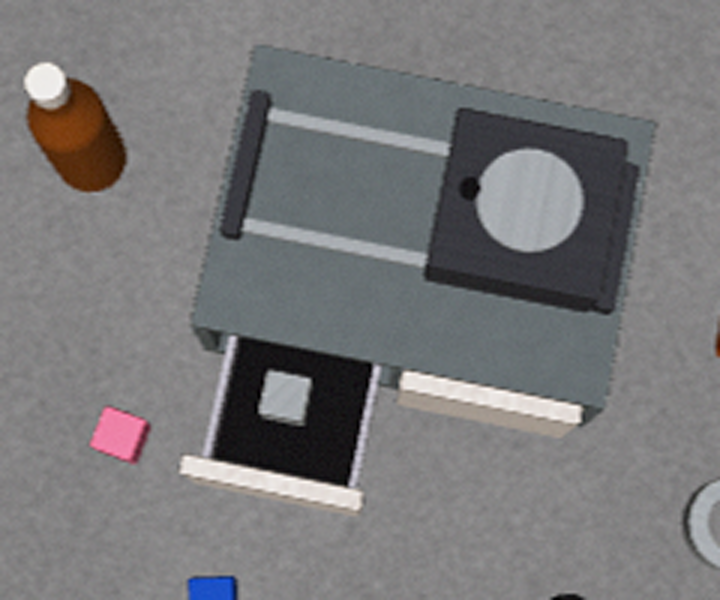

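View pics/s7.png

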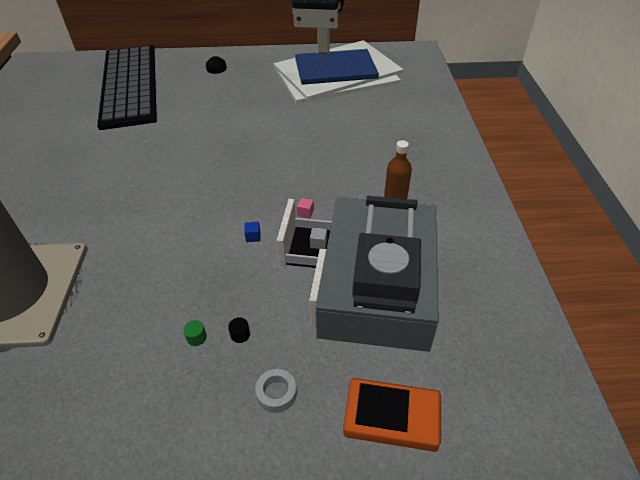

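Run:
```python
from h import *
s=POSE
def wc(P):
    d=P[:,:2]-s[:2];a=s[2];return np.c_[np.cos(a)*d[:,0]+np.sin(a)*d[:,1],-np.sin(a)*d[:,0]+np.cos(a)*d[:,1]].round(4)
print("head left corners (expect y -.005)",wc(plane("top",[(352,146.7),(341.7,202.7)],.131)))
print("plate outer (expect x -.102)",wc(plane("top",[(333.3,240.5),(393.3,250.9)],.083)))
```

```text
head left corners (expect y -.005) [[ 0.0552 -0.0035]
 [-0.0451 -0.005 ]]
plate outer (expect x -.102) [[-0.1033 -0.0037]
 [-0.1004 -0.1105]]
```

Both match what is expected, so I'm handing in.

```bash
python3 -c "
from plant import robot
print(robot.close_job())"
```

```text
the job is handed in; nothing more can be done
None
```

I pushed the right tray, which holds the round specimen, shut from outside with the closed fingertips. I then pushed the measuring head sideways to the right end stop, over the same bay. I backed the arm off and handed the job in with the clock at about 10.6 s; handing in reports no verdict.

**Tray:** in the last pictures the plate's outer face is at x ≈ -0.102 m, which is the shut position. It also resisted with about 20 N on the final press.

**Head:** its left face is at y ≈ -0.004 to -0.005 m, where -0.005 m means it is against the stop. It resisted with about 10 N at the end. The picture readings are only good to about 2 mm, so the 3 mm limits rest partly on that resistance.

**Everything else:** the left tray, the block, the bottle, the meter, the ring gauge and the look-alikes look unmoved in the pictures. I compared them by eye and did not measure them.

**Not confirmed:** once the tray is shut the round specimen is hidden, so I could not see it afterwards. The push was slow, at most about 8 mm per 0.1 s. No check failed or disagreed.

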